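# Open the blue paint jar in the jar block

## Task

Get the blue paint open: stand the blue jar upright in the empty well of the wooden jar block, still closed and set down without dropping it, so that the square well stops it turning, then unscrew its tight cap anticlockwise and stop turning as soon as the thread lets go. Lift the cap straight off and finish while still holding it level, about two centimetres above the open mouth and over it, touching neither jar nor block, with the jar left standing in its well. Leave the other jars and pots as they are, and do not tip the blue jar.

Things in the scene. Friction and masses are not known exactly. Their poses are not given: they have to be found in the camera images.
- jar_blue_mid (a point): centre of the blue paint jar's square body (66 x 66 mm, 62 mm high), 31 mm above its underside; z up, x and y square to its sides, +x at the side face with a short white line. It stands loose on the worktop, 0.27 to 0.5 kg, other jars at least 110 mm off centre to centre. It can be lifted and carried by its tight cap; on the worktop its friction is too little to stop it turning with the cap
- jar_blue: the blue jar; origin at the centre of its underside, axes as jar_blue_mid. Flat shoulder at 62 mm, then a round neck 46 mm across up to the rim at 88 mm; the closed cap covers 70 to 94 mm, so 8 mm of bare neck shows between shoulder and cap
- jar_mouth (a point): centre of the blue jar's round mouth, in the rim plane 88 mm above its underside; axes as the jar's
- cap_mid (a point): centre of the blue jar's round blue ribbed cap, 62 mm across, 24 mm high (12 mm to its top and to its lower edge); closed, it is 82 mm above the jar's underside. z up, x towards the white line on its top. The skirt reaches 18 mm down over the neck: the cap must rise 18 mm before its lower edge is above the rim
- cap: the same cap, a loose piece of 40 g; origin at the centre of its lower edge, axes as cap_mid. Three inner lugs sit under short threads on the neck; a springy liner pressed on the rim makes it tight (under 1 N m to start it; grip with 40 N or more), easing as it turns, and pushes it up by 1 to 2 mm, at up to 30 N, as it loosens
- cap_mark (a point): outer end of the white line on the cap's top, 26 mm from its axis. The cap unscrews anticlockwise from above. Its x axis starts 0.09 to 0.38 rad anticlockwise of the jar's x axis; the thread lets go at 1.30 rad, and a cap not yet lifted meets the next thread's stop at about 1.75 rad: 1.5 rad is the middle of the free window, a turn of 1.1 to 1.4 rad
- well (a point): centre of the floor of the empty square well in the jar block, 12 mm above the worktop. The well is 72 x 72 mm, 30 mm deep, with a 3 mm chamfer at its mouth; x and y square to its sides, z up. The jar fits any of four ways round with 3 mm of play each side and turns up to about 0.1 rad before its corners bear. Home means its underside is on this floor
- block: light wooden jar block fixed to the worktop, 102 x 336 x 42 mm high, three square wells in a row along its y axis, 112 mm apart; origin at the centre of its underside. The empty well is at its -y end (the robot's right); the red jar is in the middle one, the yellow jar in the other
- jar_red: red jar of the same shape and size with its cap on (94 mm high), in the block's middle well; leave alone. Origin at the centre of its underside
- jar_yellow: yellow jar, same shape, cap on, in the block's +y well; leave alone. Origin at the centre of its underside
- jar_green: green jar, same shape, cap on, on the worktop; leave alone. Origin at the centre of its underside
- jar_orange: orange jar, same shape, cap on, on the worktop; leave alone. Origin at the centre of its underside
- brush_pot: green pot, 90 mm across and 100 mm high, with paint brushes standing up to about 230 mm; leave alone. Origin at the centre of its underside
- water_pot: empty red plastic cup, 76 mm across and 85 mm high, to the robot's left; leave alone. Origin at the centre of its underside
There are look-alikes about, which are no part of the job. What is shaped like the cap but black is not meant. Several things look just like the jar_blue: the one meant starts farthest to the robot's left.

How it is judged:
By the outcome, as a careful person would: the job done as asked, in the order asked, and still so for the second after the job is handed in, while the arm keeps its last pose, push and grip.
It also fails if it takes over 48 s, if anything falls off the work surface, if the arm or the gripper's body presses on something with over 40 N, if the wrist force passes 120 N, or if a joint passes its speed limit or range.

## Robot

A 6-joint arm with a two-finger parallel gripper is mounted at the origin on the work surface. World frame = base frame: x ahead of the robot, y to its left, z up, the work surface at z = 0. Lengths are in m, angles in rad, forces in N, time in s.
With the tool pointing down it reaches from about 0.4 to 0.825 m from the base axis. Payload 7 kg.
Tool frame: the origin (TCP) lies midway between the tips of the shut fingers; the grasp point (between the pads) lies 19 mm behind it; z points along the fingers, y is the line along which they close (so a half turn about z gives the same grasp; the last joint's range is limited). The gripper opens to 85 mm and grips with 20 to 120 N. Pads are 22 mm wide; open, the fingers measure 114 mm over their backs; the gripper's body (76 mm by 85 mm) begins 54 mm behind the grasp point. The pads swing forward as they close: fully open they stand 13 mm farther back than shut.
Start: joints at [-0.891, 0.359, 0.012, 0, -1.224, -0.288], TCP at [0.258, -0.624, 0.231] pointing down, gripper open.
Joint ranges: [-3.07, 3.07], [-1.43, 2.12], [-1.02, 1.25], [-3.03, 1.67], [-3.05, -0], [-3.03, 3.03]. Speed limits (rad/s): [2.39, 2.39, 3.01, 3.14, 3.14, 3.14].

## Interface

Orientations are given as a unit quaternion [w, x, y, z].
In Python, from cell import robot, optics gives the robot as it stands. Calls block until the motion is done:
- robot.move_ptp(position, orientation): joint-space move of the TCP to a pose.
- robot.move_straight(position, speed=0.15, orientation=None): straight line of the TCP; orientation=None keeps the orientation; speed is the mean speed in m/s.
- robot.move_joints(angles): joint-space move.
- robot.grip(opening): finger opening in m; the grip force is fixed at half the most; returns when the fingers have stopped.
- robot.dwell(seconds).
- robot.inverse_kinematics(position, orientation): joint angles nearest the present ones, or None.
- robot.get_state(): the state.
- optics.get_image(name): name is "side" or "top" or "wrist"; returns (picture, depth): 400x640x3 uint8, blue, green, red; 400x640 float32, m along the optical axis (not along the pixel's ray), 0 where there is no reading.
- optics.camera_model(name): a dict with "fx", "fy", "cx", "cy" (pixels), "R" (3x3) and "t" (3): a world point X has camera coordinates R X + t; the wrist camera has in their place "T_tool_cam" (4x4, takes a point from camera to tool coordinates, whose origin is the TCP and whose axes are the flange's). Camera axes: x right, y down, z forward; pixel columns grow to the right and rows downward; lengths in m; the calibration is good to about 2 mm. A picture is of the moment at which its call begins: read the wrist's pose just before it. camera_model takes no time and is no camera call.
A pose or a line that the arm cannot do raises robot.MotionError and nothing moves.
- robot.job_done(): hands the job in; it is judged then, once.
The state is a dict: "time": time; "joint_pos": joint angles; "qd": joint speeds; "tau": joint torques, N m; "tcp_pos": TCP position; "eef_rot": TCP orientation; "ft_force": force on the tool from outside, world axes, zero at the start; "torque": the same for the moment, N m; "grip_width": finger opening in m; "grip_force": force on a finger pad.
Only numpy, scipy, OpenCV 4.12 (cv2) and the standard library are available. Lean on these libraries where they do the work, as an engineer would, in place of code of your own. Each camera call takes 0.05 s, during which the arm holds its last target. There are 200 camera calls.

## Working session

There is one attempt and no reset: what is moved stays moved. The work goes in short steps, each a Python script; the robot and the scene stay as the last script left them, time stands still between calls to the robot, and variables do not carry over. Pictures are saved under pics/ and viewed, at most 10 in all, crops included, and the job is handed in when it is done.

```bash
ls; mkdir -p pics; python3 - <<'E'
from cell import robot, optics
import cv2, numpy as np
for n in ("top","side"):
    p,d=optics.get_image(n); cv2.imwrite(f"pics/{n}0.png",p); np.savez(f"{n}0.npz",p=p,d=d)
    m=optics.camera_model(n); print(n,{k:np.round(v,3).tolist() for k,v in m.items()})
print({k:np.round(v,3).tolist() for k,v in optics.camera_model("wrist").items()})
print(robot.get_state())
E
```

```text
pics
top {'fx': 489.513, 'fy': 489.513, 'cx': 316.279, 'cy': 202.296, 'R': [[-0.03, -0.999, -0.027], [-0.999, 0.031, -0.045], [0.046, 0.026, -0.999]], 't': [0.042, 0.494, 1.43]}
side {'fx': 427.62, 'fy': 427.62, 'cx': 318.523, 'cy': 198.499, 'R': [[-0.214, -0.977, -0.008], [-0.556, 0.129, -0.821], [0.803, -0.171, -0.57]], 't': [0.095, 0.331, 1.022]}
{'fx': 284.241, 'fy': 284.241, 'cx': 314.826, 'cy': 198.262, 'T_tool_cam': [[-0.0, -0.951, -0.309, 0.08], [1.0, -0.001, 0.001, 0.0], [-0.001, -0.309, 0.951, -0.142], [0.0, 0.0, 0.0, 1.0]]}
{'time': 0.1, 'joint_pos': array([-8.90855189e-01,  3.59294817e-01,  1.11611861e-02, -3.29494031e-04,
       -1.22410946e+00, -2.88123985e-01]), 'qd': array([ 0.00047817, -0.00151346,  0.0024699 ,  0.00273597, -0.00034513,
        0.00057635]), 'tau': array([ 8.69801061e-04, -5.84764087e+01,  2.94109726e+01,  6.95462510e+00,
       -3.16054611e-03, -6.93518501e-06]), 'tcp_pos': array([ 0.2575921 , -0.62344674,  0.23047148]), 'eef_rot': array([-1.99517944e-04, -1.94602741e-01,  9.80881861e-01,  7.12370137e-04]), 'ft_force': array([-0.22461044, -0.63303362,  0.12445014]), 'torque': array([0.02537175, 0.01613375, 0.00496747]), 'grip_force': 0.0, 'grip_width': 0.08556453143974928}
```

View pics/top0.png

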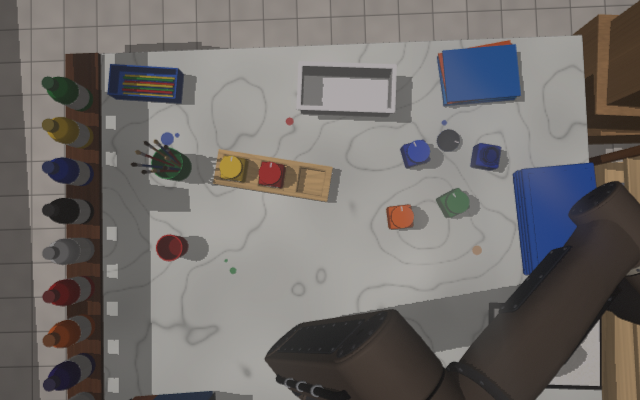

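View pics/side0.png

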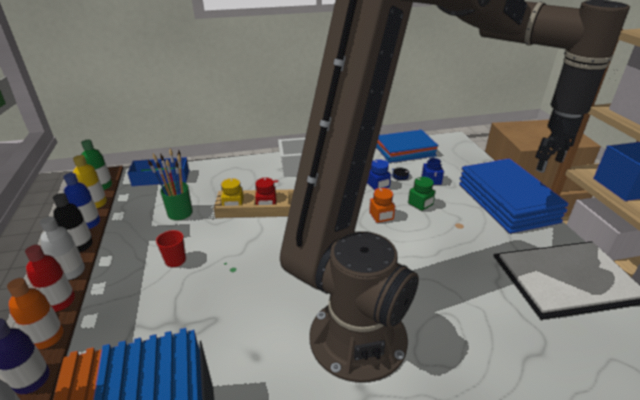

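The top picture shows two blue jars at (416,153) and (487,156). The left one is meant, and the black cap is at (449,140). The empty well is at (314,180). I'll get a rough fix, then look closer with the wrist camera.

```bash
cat > h.py <<'E'
from cell import robot, optics
import cv2, numpy as np
from scipy.spatial.transform import Rotation as Ro
def quat(yaw): return np.array([0,np.cos(yaw/2),np.sin(yaw/2),0])   # tool down, tool x at yaw
def yaw_of(q): return 2*np.arctan2(q[2],q[1])
def cam(name,st=None):
    """K, camera centre, cam->world rotation"""
    m=optics.camera_model(name)
    if name!="wrist": Rw=np.array(m["R"]).T; c=-Rw@m["t"]
    else:
        T=np.array(m["T_tool_cam"]); q=st["eef_rot"]; Rt=Ro.from_quat([q[1],q[2],q[3],q[0]]).as_matrix()
        Rw=Rt@T[:3,:3]; c=st["tcp_pos"]+Rt@T[:3,3]
    return m,c,Rw
def ray(px,C):
    m,c,Rw=C; px=np.atleast_2d(np.asarray(px,float))
    return np.c_[(px[:,0]-m["cx"])/m["fx"],(px[:,1]-m["cy"])/m["fy"],np.ones(len(px))]@Rw.T
def onplane(px,C,z):
    d=ray(px,C); return C[1]+d*((z-C[1][2])/d[:,2])[:,None]
def proj(X,C):
    m,c,Rw=C; p=(np.atleast_2d(X)-c)@Rw
    return np.c_[p[:,0]/p[:,2]*m["fx"]+m["cx"],p[:,1]/p[:,2]*m["fy"]+m["cy"]]
def tri(pa,Ca,pb,Cb):
    a,b=ray(pa,Ca)[0],ray(pb,Cb)[0]; s=np.linalg.lstsq(np.c_[a,-b],Cb[1]-Ca[1],rcond=None)[0]
    A,B=Ca[1]+s[0]*a,Cb[1]+s[1]*b; return (A+B)/2,np.linalg.norm(A-B)
def shot(fn):
    st=robot.get_state(); p,d=optics.get_image("wrist"); cv2.imwrite(f"pics/{fn}.png",p)
    np.savez(f"{fn}.npz",p=p,d=d,tcp_pos=st["tcp_pos"],eef_rot=st["eef_rot"]); return p,d,st
E
python3 - <<'E'
from h import *
C=cam("top")
j=onplane([416,153],C,.08)[0]; w=onplane([314,180],C,.03)[0]; print(j,w)
for tgt in (j,w):
  for y in np.arange(-3,3.2,.5):
    q=robot.inverse_kinematics([tgt[0],tgt[1],.07],quat(y)); print(round(y,2), None if q is None else np.round(q,2))
E
```

```text
[ 0.62119817 -0.25806577  0.08      ] [0.55913586 0.03135846 0.03      ]
-3.0 [-0.1   0.49 -0.18  0.   -0.9  -1.32]
-2.5 [-0.1   0.49 -0.18  0.   -0.9  -0.82]
-2.0 [-0.1   0.49 -0.18  0.   -0.9  -0.32]
-1.5 [-0.1   0.49 -0.18  0.   -0.9   0.18]
-1.0 [-0.1   0.49 -0.18  0.   -0.9   0.68]
-0.5 [-0.1   0.49 -0.18  0.   -0.9   1.18]
0.0 [-0.1   0.49 -0.18  0.   -0.9   1.68]
0.5 [-0.1   0.49 -0.18  0.   -0.9   2.18]
1.0 [-0.1   0.49 -0.18  0.   -0.9   2.68]
1.5 None
2.0 [-0.1   0.49 -0.18  0.   -0.9  -2.61]
2.5 [-0.1   0.49 -0.18  0.   -0.9  -2.11]
3.0 [-0.1   0.49 -0.18  0.   -0.9  -1.61]
-3.0 [ 0.41  0.33 -0.45  0.   -0.8  -1.83]
-2.5 [ 0.41  0.33 -0.45  0.   -0.8  -1.33]
-2.0 [ 0.41  0.33 -0.45  0.   -0.8  -0.83]
-1.5 [ 0.41  0.33 -0.45  0.   -0.8  -0.33]
-1.0 [ 0.41  0.33 -0.45  0.   -0.8   0.17]
-0.5 [ 0.41  0.33 -0.45  0.   -0.8   0.67]
0.0 [ 0.41  0.33 -0.45  0.   -0.8   1.17]
0.5 [ 0.41  0.33 -0.45  0.   -0.8   1.67]
1.0 [ 0.41  0.33 -0.45  0.   -0.8   2.17]
1.5 [ 0.41  0.33 -0.45  0.   -0.8   2.67]
2.0 None
2.5 [ 0.41  0.33 -0.45  0.   -0.8  -2.62]
3.0 [ 0.41  0.33 -0.45  0.   -0.8  -2.12]
```

```bash
python3 - <<'E'
from h import *
yaw=-1.5; ty=np.array([np.sin(yaw),-np.cos(yaw),0]); 
for n,t in (("j",[.621,-.258,.19]),("w",[.559,.031,.19])):
  for k,s in (("a",.05),("b",-.05)):
    robot.move_ptp(np.array(t)+s*ty*(1 if n=="j" else -1),quat(yaw)); shot(n+k+"1")
print(robot.get_state()["time"])
cv2.imwrite("pics/four.png",cv2.resize(np.vstack([np.hstack([cv2.imread(f"pics/{n}{k}1.png") for k in "ab"]) for n in "jw"]),(800,500),interpolation=cv2.INTER_AREA))
E
```

```text
4.15
```

View pics/four.png

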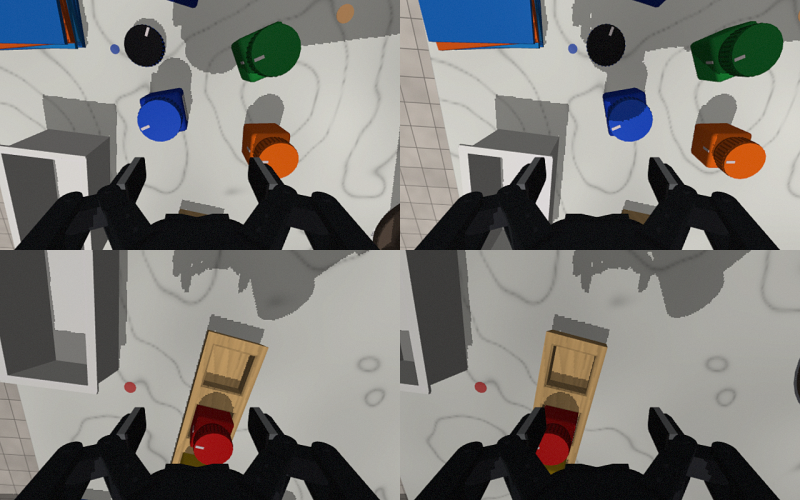

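The wrist views show the blue cap with its white line at about (162,118) in the upper-left half-scale picture. The empty well is at about (230,368) in the lower-left one. Next I'll measure the cap, body and well by mask and depth in both views.

```bash
cat > meas.py <<'E'
from h import *
def load(fn): return np.load(fn+".npz")
def world(D):
    C=cam("wrist",D); v,u=np.mgrid[0:400,0:640]; r=ray(np.c_[u.ravel(),v.ravel()],C)
    W=C[1]+r*D["d"].ravel()[:,None]; return C,W.reshape(400,640,3)
E
python3 - <<'E'
from meas import *
S={}
for k in "ab":
    D=load(f"j{k}1"); C,W=world(D); p=D["p"]; hsv=cv2.cvtColor(p,cv2.COLOR_BGR2HSV)
    near=(np.hypot(W[...,0]-.621,W[...,1]+.258)<.06)&(D["d"]>0)
    blue=(hsv[...,0]>105)&(hsv[...,0]<128)&(hsv[...,1]>120)
    zc=W[...,2][near&(W[...,2]>.08)]; print(k,"z top med",np.median(zc),"n",len(zc), "table z",np.median(W[...,2][near&(W[...,2]<.02)]))
    top=near&(abs(W[...,2]-np.median(zc))<.004)
    top=top.astype(np.uint8); cn=max(cv2.findContours(top,cv2.RETR_EXTERNAL,cv2.CHAIN_APPROX_NONE)[0],key=cv2.contourArea)
    e=cv2.fitEllipse(cn); print(" ellipse",e)
    P=onplane(cn[:,0],C,.094); c,r=cv2.minEnclosingCircle(P[:,:2].astype(np.float32)); print(" circle",c,r, "mean",P.mean(0))
    S[k]=(e[0],C)
    white=top.astype(bool)&(hsv[...,1]<90); v,u=np.nonzero(white); L=onplane(np.c_[u,v],C,.094)[:,:2]
    m=L.mean(0); print(" mark n",len(u),m,"ang from centre",np.arctan2(*(m-np.array(c))[::-1]), "far",np.hypot(*(L-c).T).max())
    # body side faces: pts z in .01...055
    b=near&blue&(W[...,2]>.01)&(W[...,2]<.058); print(" body n",b.sum())
    sh=near&blue&(abs(W[...,2]-.062)<.004); print(" shoulder n",sh.sum())
    pts=W[near&blue&(W[...,2]>.01)&(W[...,2]<.066)][:,:2].astype(np.float32); print(" rect",cv2.minAreaRect(pts))
print("tri",tri(*S["a"],*S["b"]))
W_={}
for k in "ab":
    D=load(f"w{k}1"); C,W=world(D); p=D["p"]; hsv=cv2.cvtColor(p,cv2.COLOR_BGR2HSV)
    near=(np.hypot(W[...,0]-.559,W[...,1]-.031)<.075)&(D["d"]>0)
    z=W[...,2][near]; print(k,np.histogram(z,np.arange(-.004,.06,.004)))
    top=near&(abs(W[...,2]-.042)<.004); fl=near&(abs(W[...,2]-.012)<.004)
    cv2.imwrite(f"pics/w{k}m.png",np.hstack([p[120:340,180:500]//2+np.dstack([fl*127,top*127,0*top])[120:340,180:500].astype(np.uint8)]))
    # hole = not-top region enclosed
    pts=W[fl][:,:2].astype(np.float32); print(" floor rect",cv2.minAreaRect(pts), np.median(W[fl][:,2]),np.median(W[top][:,2]))
    allb=(D["d"]>0)&(abs(W[...,2]-.042)<.004)&(np.hypot(W[...,0]-.559,W[...,1]-.031)<.2); print(" block rect",cv2.minAreaRect(W[allb][:,:2].astype(np.float32)))
im=[cv2.imread(f"pics/w{k}m.png") for k in "ab"]
J=[cv2.imread(f"pics/j{k}1.png") for k in "ab"]
jj=np.hstack([J[0][110:260,180:340],J[1][110:260,290:450]])
cv2.imwrite("pics/wm.png",np.vstack([np.hstack(im),cv2.resize(jj,(640,300),interpolation=cv2.INTER_CUBIC)]))
E
```

```text
a z top med 0.26457526051288927 n 26354 table z -0.0005602655496397824
 ellipse ((291.83978271484375, 350.3887634277344), (15.97677993774414, 124.00782775878906), 89.42760467529297)
 circle (0.5837441682815552, -0.08910387009382248) 0.055072616785764694 mean [ 0.58196176 -0.0899515   0.094     ]
 mark n 2070 [ 0.69740201 -0.08166077] ang from centre 0.06539350648357752 far 0.24508602181819944
 body n 548
 shoulder n 704
 rect ((0.6228659749031067, -0.26523733139038086), (0.06392596662044525, 0.06392344832420349), 13.866800308227539)
b z top med 0.263411811440762 n 26535 table z -0.000490646141409673
 ellipse ((334.3759460449219, 350.4646301269531), (16.111330032348633, 131.10887145996094), 90.47630310058594)
 circle (0.6358165144920349, -0.08289394527673721) 0.056641679257154465 mean [ 0.6390261  -0.08640305  0.094     ]
 mark n 2318 [ 0.5233463  -0.09408492] ang from centre -3.0424174340357153 far 0.2488630499848341
 body n 534
 shoulder n 669
 rect ((0.6241539716720581, -0.2657645344734192), (0.06523037701845169, 0.06259176135063171), 13.822043418884277)
tri (array([ 0.59154783,  0
[... 416 characters left out ...]
9.18781280517578) 0.01153127252646019 0.041387683308916234
 block rect ((0.6430546045303345, 0.09254975616931915), (0.2472410500049591, 0.2577282786369324), 79.23979187011719)
b (array([2636,  686,   43, 2693,  855,  167,  184,  182,  200,  199,  682,
       5045,    0,    0,    0]), array([-0.004,  0.   ,  0.004,  0.008,  0.012,  0.016,  0.02 ,  0.024,
        0.028,  0.032,  0.036,  0.04 ,  0.044,  0.048,  0.052,  0.056]))
 floor rect ((0.5524477362632751, 0.031215108931064606), (0.0930352434515953, 0.10172814130783081), 79.09061431884766) 0.01146292519221373 0.041281260790036356
 block rect ((0.6427586078643799, 0.0897216796875), (0.24200153350830078, 0.257418692111969), 79.1873550415039)
```

View pics/wm.png

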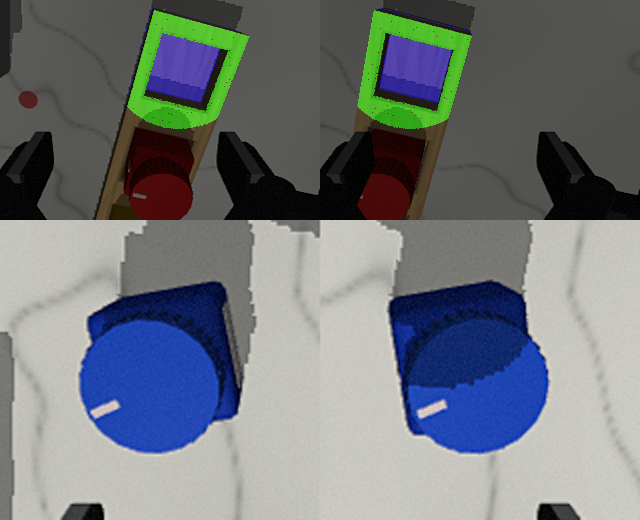

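The well is clear in both views. The jar's square is turned by about 14°, and the cap line points to the left and down. I'll tighten the fits with proper masks.

```bash
python3 - <<'E'
from meas import *
S={};body=[]
for k in "ab":
    D=load(f"j{k}1"); C,W=world(D); hsv=cv2.cvtColor(D["p"],cv2.COLOR_BGR2HSV)
    near=(np.hypot(W[...,0]-.621,W[...,1]+.258)<.06)&(D["d"]>0)
    top=near&(abs(W[...,2]-.094)<.004)
    cn=max(cv2.findContours(top.astype(np.uint8),cv2.RETR_EXTERNAL,cv2.CHAIN_APPROX_NONE)[0],key=cv2.contourArea)
    e=cv2.fitEllipse(cn); P=onplane(cn[:,0],C,.094); c,r=cv2.minEnclosingCircle(P[:,:2].astype(np.float32))
    S[k]=(e[0],C); c=np.array(c); w=top&(hsv[...,1]<110); v,u=np.nonzero(w); L=onplane(np.c_[u,v],C,.094)[:,:2]; m=L.mean(0)
    vx,vy,_,_=cv2.fitLine(L.astype(np.float32),cv2.DIST_L2,0,.01,.01).ravel()
    print(k,"ztop",np.median(W[...,2][top]),"c",c,"r",r,"ell",onplane(e[0],C,.094)[0],"mark",len(u),np.arctan2(*(m-c)[::-1]),np.arctan2(vy,vx),np.hypot(*(L-c).T).max())
    lo=near&(W[...,2]>.006)&(W[...,2]<.066); n=cv2.erode(lo.astype(np.uint8),np.ones((2,2)))>0
    body.append(W[n][:,:2])
print("tri",tri(*S["a"],*S["b"]))
print("body rect",cv2.minAreaRect(np.vstack(body).astype(np.float32)))
S={}
for k in "ab":
    D=load(f"w{k}1"); C,W=world(D)
    near=(np.hypot(W[...,0]-.559,W[...,1]-.031)<.075)&(D["d"]>0)
    top=(D["d"]>0)&(abs(W[...,2]-.0415)<.002)&(np.hypot(W[...,0]-.559,W[...,1]-.031)<.09)
    cs,h=cv2.findContours(top.astype(np.uint8),cv2.RETR_CCOMP,cv2.CHAIN_APPROX_NONE)
    i=max((i for i in range(len(cs)) if h[0,i,3]>=0),key=lambda i:cv2.contourArea(cs[i])); P=onplane(cs[i][:,0],C,.042)
    R=cv2.minAreaRect(P[:,:2].astype(np.float32)); print(k,"hole",R)
    o=max(cs,key=cv2.contourArea); q=onplane(o[:,0],C,.042)
    R4=cv2.boxPoints(R); S[k]=(proj(np.r_[R[0],.042],C)[0],C)
    fl=near&(abs(W[...,2]-.0115)<.003)&(np.hypot(W[...,0]-R[0][0],W[...,1]-R[0][1])<.052)
    print("floor",cv2.minAreaRect(W[fl][:,:2].astype(np.float32)))
    # -y block end & sides
print("tri",tri(*S["a"],*S["b"]))
E
```

```text
a ztop 0.09364192810891048 c [ 0.62341321 -0.26481625] r 0.03156913071870804 ell [ 0.62362682 -0.26573035  0.094     ] mark 124 0.6289338503750008 -0.6640175 0.031476223330672785
b ztop 0.09376836263730973 c [ 0.6247673  -0.26479509] r 0.03172481432557106 ell [ 0.62457401 -0.26560906  0.094     ] mark 100 0.8532457773032178 -0.3047964 0.031635945969117577
tri (array([ 0.62408097, -0.26498008,  0.09173319]), np.float64(5.4757166209683845e-05))
body rect ((0.6234607696533203, -0.2643198072910309), (0.06653881072998047, 0.06581676006317139), 13.557682991027832)
a hole ((0.5546576976776123, 0.04035082086920738), (0.07710441946983337, 0.07733283936977386), 78.95989990234375)
floor ((0.5617843270301819, 0.04138294979929924), (0.06910903751850128, 0.08765816688537598), 79.26146697998047)
b hole ((0.5541362166404724, 0.04066188633441925), (0.0786154717206955, 0.07824194431304932), 79.5408706665039)
floor ((0.5549923777580261, 0.04383384808897972), (0.06708016991615295, 0.07223312556743622), 79.12734985351562)
tri (array([0.55433994, 0.04094987, 0.04055963]), np.float64(0.00033326280053063486))
```

```bash
python3 - <<'E'
from meas import *
c=np.array([.624,-.265])
for k in "ab":
    D=load(f"j{k}1"); C,W=world(D); p=D["p"].astype(int)
    P=onplane(np.stack(np.meshgrid(np.arange(640),np.arange(400)),-1).reshape(-1,2),C,.094).reshape(400,640,3)
    w=(np.hypot(P[...,0]-c[0],P[...,1]-c[1])<.0285)&(p[...,2]>130); L=P[w][:,:2]; m=L.mean(0)
    vx,vy,_,_=cv2.fitLine(L.astype(np.float32),cv2.DIST_L2,0,.01,.01).ravel(); print(w.sum(),np.arctan2(*(m-c)[::-1]),np.arctan(vy/vx))
y=-1.1; q=quat(y)
robot.move_ptp([*c,.16],q); robot.move_straight([*c,.060],.08)
s=robot.get_state(); print(s["ft_force"],s["tcp_pos"])
robot.grip(.05); s=robot.get_state(); print(s["grip_width"],s["grip_force"],s["ft_force"],s["time"])
robot.move_straight([*c,.075],.05); robot.move_straight([*c,.175],.15); s=robot.get_state(); print(s["grip_width"],s["ft_force"])
w=np.array([.5544,.0406]); robot.move_straight([*w,.175],.2,quat(y-.426)); s=robot.get_state(); print(s["ft_force"],s["time"],s["tcp_pos"])
shot("held")
E
```

```text
66 0.5360977908696304 0.47990885
66 0.5368555891291314 0.50653774
[-0.25571735  0.26160256 -0.25471873] [ 0.62441837 -0.26508005  0.06067801]
0.06082411079858406 65.20807364489883 [0.07541539 1.05546619 3.61485989] 7.1
0.06110816289027974 [-0.85742546 -0.0365975  -3.98848075]
[ 0.13980865 -0.46370174 -3.93286593] 10.0833 [0.55437454 0.0401086  0.17488623]
```

View pics/held.png

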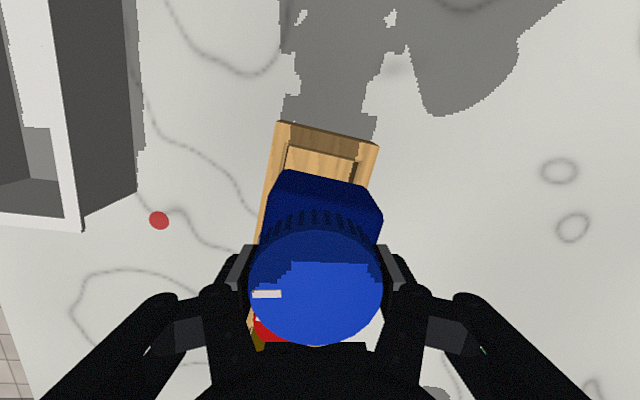

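The jar is held upright over the well, its front face slightly turned at about (325,205), and the well's front rim shows at (320,150). I'll compare face and well in this one image.

```bash
python3 - <<'E'
from meas import *
D=load("held"); C,W=world(D); hsv=cv2.cvtColor(D["p"],cv2.COLOR_BGR2HSV)
blue=(hsv[...,0]>105)&(hsv[...,0]<128)&(hsv[...,1]>120)&(D["d"]>0)&(np.hypot(W[...,0]-.5544,W[...,1]-.04)<.06)
z=W[...,2][blue]; print(np.histogram(z,np.arange(.1,.22,.008)))
F=cv2.erode((blue&(W[...,2]<.172)&(W[...,2]>.118)).astype(np.uint8),np.ones((3,3)))>0
X=W[F]; print(len(X),X.min(0),X.max(0))
# main face: iterative plane fit
P=X
for _ in range(6):
    m=P.mean(0); n=np.linalg.svd(P-m)[2][2]; P=X[abs((X-m)@n)<.0015]
print("face n",n,len(P),"angle",np.arctan2(n[1],n[0])%(np.pi/2)-np.pi/2)
u=np.array([-n[1],n[0],0]); u/=np.linalg.norm(u); s=P@u; print("extent",s.min(),s.max(),"mid",(s.min()+s.max())/2)
nn=-n*np.sign(n[1]); print("face offset along outward n", m@nn, "outward",nn)
a=-.189; ux=np.array([np.cos(a),np.sin(a)]); uy=np.array([-ux[1],ux[0]])
w=np.array([.5544,.0406]); print("well",w@ux,w@uy)
top=(D["d"]>0)&(abs(W[...,2]-.0415)<.003)&(np.hypot(W[...,0]-.5544,W[...,1]-.04)<.1); T=W[top][:,:2]
loc=np.c_[(T-w)@ux,(T-w)@uy]*1000; print("block top in well frame: min",loc.min(0),"max",loc.max(0))
fr=loc[(abs(loc[:,0])<25)]; print("front strip y",fr[:,1].min(),np.sort(fr[:,1][fr[:,1]<-20])[-5:])
# block end edge angle via strips
for x0 in (-40,-20,0,20,40):
    q=loc[abs(loc[:,0]-x0)<5]; print(x0,q[:,1].min(),end=" ; ")
for y0 in (-50,-40,-30,-20,-10):
    q=loc[abs(loc[:,1]-y0)<4]
    if len(q): l=q[:,0]; print(y0,l.min(),l[l<-20].max() if (l<-20).any() else None,l[l>20].min() if (l>20).any() else None,l.max(),end=" ; ")
cc=blue&(W[...,2]>.2); v,uu=np.nonzero(cc); print("captop z",np.median(W[...,2][cc]), cv2.minEnclosingCircle(W[cc][:,:2].astype(np.float32)))
E
```

```text
(array([    0,     0,   116,   241,   259,   310,   338,   395,   722,
        2164,   227,   650,   884, 12516]), array([0.1  , 0.108, 0.116, 0.124, 0.132, 0.14 , 0.148, 0.156, 0.164,
       0.172, 0.18 , 0.188, 0.196, 0.204, 0.212]))
1938 [0.51961423 0.0034217  0.12252467] [0.57787479 0.01501346 0.17171643]
face n [ 1.82670063e-01  9.83174225e-01 -3.00908761e-04] 1938 angle -0.1837015355644387
extent -0.5672736529576511 -0.508139087696015 mid -0.537706370326833
face offset along outward n -0.10873460973986698 outward [-1.82670063e-01 -9.83174225e-01  3.00908761e-04]
well 0.536899781154478 0.14403591564701373
block top in well frame: min [-51.44055324 -56.14501672] max [50.89325031 74.14106232]
front strip y -56.039584609251506 [-36.19500012 -36.16244413 -36.10430698 -36.0354781  -36.02595237]
-40 -56.002710696271556 ; -20 -55.96759337295672 ; 0 -56.03797836852279 ; 20 -56.039584609251506 ; 40 -55.919226533884846 ; -50 -51.04506902446632 -20.09829969570881 20.069978680433923 50.770148446731106 ; -40 -51.30536916639547 -20.184685088433657 20.062440729545195 50.63831525280445 ; -30 -51.27796508018223 -36.33335184423982 35.842730477006235 50.82929500895887 ; -20 -51.16652180435012 -36.20090059877054 35.84576879583655 50.766646885264535 ; -10 -50.923321513111034 -48.45541005834983 35.840853629978604 50.827804911301634 ; captop z 0.2078186053356123 ((0.5542027950286865, 0.03785651549696922), 0.05990441516041756)
```

```bash
python3 - <<'E'
from h import *
a=-.189; ux=np.array([np.cos(a),np.sin(a)]); uy=np.array([-ux[1],ux[0]])
t=np.array([.5544,.0406])+.0022*uy-.0008*ux
q=quat(-1.526-.005)
robot.move_straight([*t,.12],.1,q); s=robot.get_state(); b=s["ft_force"]; print(b,s["tcp_pos"])
for z in (.108,.103,.098,.093,.086,.080,.077,.0755,.0745,.0738,.0732,.0726,.072,.0714,.0708):
    robot.move_straight([*t,z],.05); s=robot.get_state(); f=s["ft_force"]-b; print(z,np.round(f,1),np.round(s["tcp_pos"],4),np.round(s["torque"],2))
    if abs(f[2])>6 or np.hypot(f[0],f[1])>8: break
print(s["time"],s["grip_width"])
E
```

```text
[ 0.84830348  0.69173206 -3.50524434] [0.55447808 0.04290995 0.12038361]
0.108 [-0.1 -1.   0.9] [0.5538 0.0428 0.1078] [0.02 0.01 0.  ]
0.103 [-1.4 -0.6  0.6] [0.5541 0.0429 0.1029] [ 0.02  0.   -0.02]
0.098 [-0.2 -1.1  0.2] [0.5536 0.0427 0.0976] [-0.25  0.08 -0.04]
0.093 [-1.2 -1.5  0.1] [0.5536 0.0428 0.0925] [-0.4   0.12 -0.01]
0.086 [-1.4 -2.2  0.2] [0.5538 0.043  0.0855] [-0.3   0.1  -0.03]
0.08 [-1.1 -1.9 -0.8] [0.5538 0.0429 0.0795] [-0.38  0.12  0.03]
0.077 [-1.1 -2.1 -1. ] [0.5539 0.0429 0.0768] [-0.41  0.08  0.05]
0.0755 [-0.9 -1.4 -0.6] [0.554  0.0429 0.0754] [-0.42  0.09  0.05]
0.0745 [-1.9 -2.1 -0.6] [0.554  0.0429 0.0744] [-0.49 -0.05  0.03]
0.0738 [-0.7 -2.1  0. ] [0.5541 0.0429 0.0738] [-0.49  0.04 -0.04]
0.0732 [-2.2 -2.2  0.3] [0.554  0.0429 0.0732] [-0.53  0.02  0.07]
0.0726 [-2.1 -3.2  4. ] [0.5542 0.0428 0.0729] [-0.93  0.22  0.07]
0.072 [-3.2 -3.9  8.5] [0.5543 0.0427 0.0727] [-1.13  0.93  0.09]
14.2833 0.06115965633614339
```

```bash
cat > inwell.py <<'E'
from meas import *
def inwell(fn):
    D=load(fn); C,W=world(D); hsv=cv2.cvtColor(D["p"],cv2.COLOR_BGR2HSV)
    a=-.189; ux=np.array([np.cos(a),np.sin(a),0]); uy=np.array([-ux[1],ux[0],0]); w=np.array([.5544,.0406,0])
    L=np.stack([(W-w)@ux,(W-w)@uy,W[...,2]],-1)*1000; ok=(D["d"]>0)&(abs(L[...,0])<60)&(abs(L[...,1])<75)
    blue=(hsv[...,0]>105)&(hsv[...,0]<128)&(hsv[...,1]>120)&ok
    top=L[ok&~blue&(abs(L[...,2]-41.5)<2)]; f=top[(abs(top[:,0])<20)&(top[:,1]<-20)]
    print("block front y",f[:,1].min(),"rim y",f[:,1].max(), "x",top[:,0].min(),top[:,0].max())
    sh=L[blue&(L[...,2]>66)&(L[...,2]<79)]; print("shoulder z",np.percentile(sh[:,2],[10,50,90]) if len(sh) else None)
    B=L[cv2.erode((blue&(L[...,2]>44)&(L[...,2]<70)).astype(np.uint8),np.ones((2,2)))>0]; print(len(B),B.min(0),B.max(0))
    r=B[B[:,1]<-25]
    if len(r)>20:
        k=np.polyfit(r[:,0],r[:,1],1); print("front face y=",k,"at0; jar centre y",k[1]+33,"x ext",r[:,0].min(),r[:,0].max())
    cp=L[blue&(L[...,2]>98)]; 
    if len(cp): print("cap top z",np.median(cp[:,2]))
    return L,blue,D
E
python3 - <<'E'
from inwell import *
shot("seat"); inwell("seat")
p=cv2.imread("pics/seat.png"); cv2.imwrite("pics/seatc.png",cv2.resize(p[80:380,180:460],(560,600),interpolation=cv2.INTER_CUBIC))
E
```

```text
block front y -56.261875566667044 rim y -36.69331271500265 x -51.27910268625962 51.11071705890601
shoulder z [68.63780681 72.30658153 73.70346552]
1288 [-31.58363997 -30.59374718  44.74968603] [30.72284855 -4.45437765 69.99249586]
front face y= [ 1.95708191e-03 -2.99370685e+01] at0; jar centre y 3.0629315355414164 x ext -31.583639972611483 30.435950275249773
cap top z 105.69308381558153
```

View pics/seatc.png

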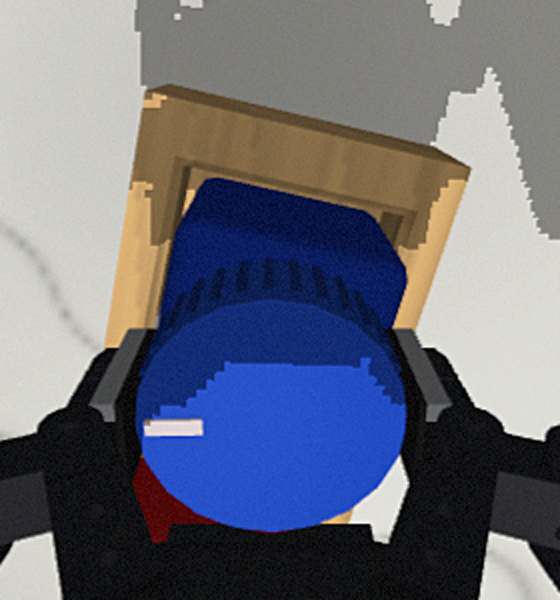

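The jar is seated (shoulder at 74 mm, cap top at 106 mm) but lies 3 mm towards +y, against that wall. I'll centre it, then unscrew in watched steps.

```bash
python3 - <<'E'
from h import *
a=-.189; ux=np.array([np.cos(a),np.sin(a)]); uy=np.array([-ux[1],ux[0]]); w=np.array([.5544,.0406])
y0=-1.531; o=-.0009*uy; z=.0724
robot.move_straight([*(w+o),z],.03); s=robot.get_state(); print(np.round(s["ft_force"],1),np.round(s["torque"],2),np.round(s["tcp_pos"],4))
for d in np.arange(.1,1.16,.1):
    c,sn=np.cos(d),np.sin(d); od=np.array([[c,-sn],[sn,c]])@o
    robot.move_straight([*(w+od),z],.02,quat(y0+d)); s=robot.get_state(); f=s["ft_force"]
    print(round(d,2),round(z,4),np.round(f,1),np.round(s["torque"],2),round(s["tcp_pos"][2],4),round(yaw_of(s["eef_rot"])-y0,3),round(s["grip_width"],4))
    if f[2]<-60 or f[2]>60 or np.hypot(f[0],f[1])>35: print("STOP"); break
    if f[2]>10: z+=.0004
print(s["time"]); shot("turn1")
E
```

```text
[-0.5  1.4  2.1] [ 0.38  0.14 -0.05] [0.5549 0.0401 0.0728]
0.1 0.0724 [-0.5 -0.9  3.7] [-0.55  0.07  0.06] 0.0728 0.098 0.0613
0.2 0.0724 [ 0.8 -0.8  5.3] [-0.56  0.15  0.15] 0.0727 0.196 0.0607
0.3 0.0724 [ 0.1 -1.   4.9] [-0.45  0.18  0.08] 0.0727 0.296 0.061
0.4 0.0724 [-0.9 -0.4  5.7] [-0.33  0.31  0.13] 0.0728 0.396 0.0609
0.5 0.0724 [-0.7 -0.8  8. ] [-0.25  0.52  0.16] 0.0731 0.496 0.0607
0.6 0.0724 [-0.7 -0.9  9.9] [-0.26  0.51  0.15] 0.0733 0.596 0.0614
0.7 0.0724 [-1.4 -0.7 10.6] [-0.3   0.42  0.15] 0.0735 0.696 0.0611
0.8 0.0728 [-0.3 -1.1  8.3] [-0.31  0.24  0.14] 0.0737 0.796 0.061
0.9 0.0728 [-0.4 -0.1  9.7] [-0.28  0.26  0.17] 0.0739 0.896 0.0606
1.0 0.0728 [-1.3  0.2 10.9] [-0.3   0.35  0.15] 0.0741 0.997 0.0608
1.1 0.0732 [ 0.  -0.   8.9] [-0.15  0.34  0.08] 0.0743 1.096 0.0609
17.3417
```

```bash
python3 - <<'E'
from inwell import *
L,blue,D=inwell("turn1")
p=D["p"]; cv2.imwrite("pics/turn1c.png",cv2.resize(p[80:380,180:460],(560,600),interpolation=cv2.INTER_CUBIC))
def mark(fn,z):
    D=load(fn); C=cam("wrist",D); p=D["p"].astype(int); c=D["tcp_pos"][:2]
    P=onplane(np.stack(np.meshgrid(np.arange(640),np.arange(400)),-1).reshape(-1,2),C,z).reshape(400,640,3)
    w=(np.hypot(P[...,0]-c[0],P[...,1]-c[1])<.0285)&(p[...,2]>130)&(p[...,0]>130)&(p[...,1]>130); m=P[w].mean(0)[:2]
    vx,vy,_,_=cv2.fitLine(P[w][:,:2].astype(np.float32),cv2.DIST_L2,0,.01,.01).ravel(); print(fn,w.sum(),np.arctan2(*(m-c)[::-1]),np.arctan2(vy,vx),"tool yaw",yaw_of(D["eef_rot"]))
mark("seat",.106); mark("turn1",.107)
E
```

```text
block front y -56.140622721651596 rim y -35.95258887017495 x -51.21413395637662 50.80860958909558
shoulder z [68.60638698 72.22771511 73.64673963]
1107 [  0.38784507 -32.66011685  46.24166514] [35.29985914 31.17150517 69.9991869 ]
front face y= [  0.19679151 -33.85163972] at0; jar centre y -0.8516397219171097 x ext 0.38784507392085465 34.79212945012067
cap top z 107.21590032681536
seat 226 0.12243260887056748 0.05519649 tool yaw -1.5306500982266644
turn1 197 1.24613376500624 1.1308422 tool yaw -0.43466887519203223
```

View pics/turn1c.png

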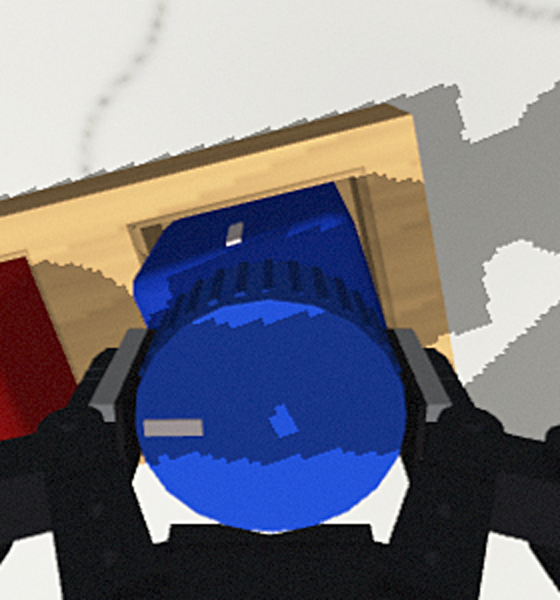

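The cap turned with the fingers with no slip, has risen about 1.3 mm, and the jar has turned a little in the well. I'll measure the jar's turn from its +x face, then turn the rest of the way to about 1.47 rad relative.

```bash
cat > face.py <<'E'
from inwell import *
def jarturn(fn):
    L,blue,D=inwell(fn)
    B=L[cv2.erode((blue&(L[...,2]>46)&(L[...,2]<68)).astype(np.uint8),np.ones((3,3)))>0]
    r=B[(B[:,0]>25)]
    for _ in range(6):
        k=np.polyfit(r[:,1],r[:,0],1); q=B[B[:,0]>20]; r=q[abs(q[:,0]-np.polyval(k,q[:,1]))<1]
    return -np.arctan(k[0]),len(r),k
E
python3 - <<'E'
from face import *
j=jarturn("turn1"); print(j); d0=j[0]
rel=.28+1.096-d0; print("rel",rel)
if 0<=d0<.15 and j[1]>200:
    uy=np.array([.188,.982]); w=np.array([.5544,.0406]); o=-.0009*uy; y0=-1.531; z=.0736
    end=1.1+1.47-rel; ds=np.linspace(1.1,end,5)[1:]
    for d in ds:
        c,sn=np.cos(d),np.sin(d); od=np.array([[c,-sn],[sn,c]])@o
        robot.move_straight([*(w+od),z],.02,quat(y0+d)); s=robot.get_state()
        print(round(d,3),np.round(s["ft_force"],1),np.round(s["torque"],2),round(s["tcp_pos"][2],4))
    shot("turn2"); print(jarturn("turn2"),s["time"])
E
```

```text
block front y -56.140622721651596 rim y -35.95258887017495 x -51.21413395637662 50.80860958909558
shoulder z [68.60638698 72.22771511 73.64673963]
1107 [  0.38784507 -32.66011685  46.24166514] [35.29985914 31.17150517 69.9991869 ]
front face y= [  0.19679151 -33.85163972] at0; jar centre y -0.8516397219171097 x ext 0.38784507392085465 34.79212945012067
cap top z 107.21590032681536
(np.float64(0.08430968343512403), 594, array([-0.08451001, 32.86906503]))
rel 1.291690316564876
1.145 [-1.2 -0.5  7. ] [-0.02  0.13  0.08] 0.0743
1.189 [0.  0.6 7.4] [-0.06  0.16  0.02] 0.0743
1.234 [-0.7 -0.3  6.9] [-0.03  0.14  0.05] 0.0743
1.278 [-0.2  0.1  7.7] [-0.08  0.11  0.02] 0.0743
block front y -56.190556359021336 rim y -36.292995386868824 x -30.701679805164474 50.87154421739695
shoulder z [68.70004735 72.28028502 73.71154487]
1187 [  8.80425281 -32.00122606  45.26566857] [35.27243073 31.69948517 69.98511204]
front face y= [  0.26166214 -35.44911075] at0; jar centre y -2.4491107508261294 x ext 8.804252812168711 34.76324083828745
cap top z 107.22070401103177
(np.float64(0.08432457747539876), 697, array([-0.08452501, 32.86766207])) 18.3917
```

```bash
python3 - <<'E'
from h import *
s=robot.get_state(); x,y,_=s["tcp_pos"]; d=1.278; o=-.0009*np.array([.188,.982]); c,sn=np.cos(d),np.sin(d)
t=np.array([.5544,.0406])+np.array([[c,-sn],[sn,c]])@o
for z in (.0755,.078,.081,.085):
    robot.move_straight([*t,z],.02); s=robot.get_state(); print(z,np.round(s["ft_force"],1),np.round(s["torque"],2),np.round(s["tcp_pos"],4))
    if s["ft_force"][2]<-2.5: print("STOP"); break
else:
    robot.move_straight([*t,.1113],.05); robot.dwell(.3); s=robot.get_state(); print(np.round(s["ft_force"],1),s["tcp_pos"],s["grip_width"],s["time"])
shot("open")
p=cv2.imread("pics/open.png")[80:380,180:460]
q,_=optics.get_image("side")
cv2.imwrite("pics/openc.png",np.hstack([cv2.resize(p,(374,400)),cv2.resize(q[140:280,230:370],(400,400),interpolation=cv2.INTER_CUBIC)]))
E
```

```text
0.0755 [0.4 0.1 0.3] [ 0.    0.04 -0.04] [0.5548 0.0402 0.0751]
0.078 [ 0.1 -0.2 -0.7] [-0.02  0.03 -0.01] [0.5551 0.0402 0.0779]
0.081 [ 0.2  0.4 -0.9] [-0.04  0.05 -0.03] [0.5553 0.0402 0.0812]
0.085 [-0.8 -0.1 -0.3] [-0.03 -0.03  0.03] [0.5553 0.0402 0.0852]
[ 0.4  0.3 -0.9] [0.55506097 0.04013563 0.11105631] 0.060900154124740195 20.5917
```

View pics/openc.png

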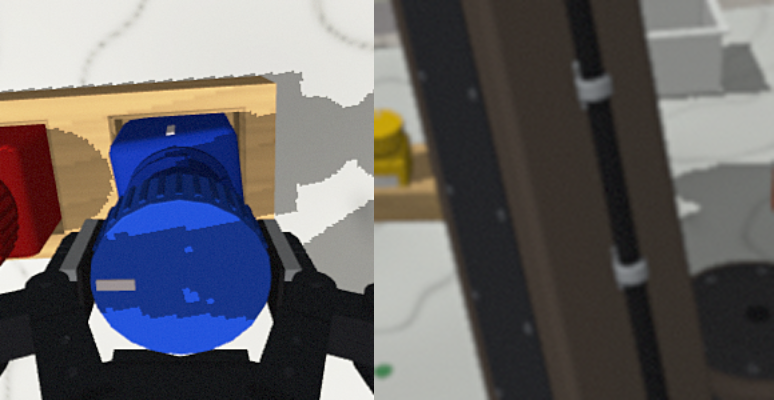

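```bash
python3 - <<'E'
from face import *
print(jarturn("open"))
L,blue,D=inwell("open"); z=L[...,2][blue]; print(np.histogram(z,np.arange(44,150,6)))
c=L[blue&(L[...,2]>138)]; print("cap centre (well frame)",cv2.minEnclosingCircle(c[:,:2].astype(np.float32)))
E
```

```text
block front y -56.197400172837526 rim y -36.305755370691784 x -35.76851788137351 50.73385423068046
shoulder z [69.53651149 72.94669648 76.34302993]
638 [ 28.76862296 -28.13138821  47.53197543] [35.04034704 31.55316022 69.97747401]
front face y= [  1.5792352  -80.00399889] at0; jar centre y -47.003998893876386 x ext 32.831490789982965 34.737167013344
cap top z 143.90931613313722
(np.float64(0.08451141905985401), 331, array([-0.08471319, 32.78892723]))
block front y -56.197400172837526 rim y -36.305755370691784 x -35.76851788137351 50.73385423068046
shoulder z [69.53651149 72.94669648 76.34302993]
638 [ 28.76862296 -28.13138821  47.53197543] [35.04034704 31.55316022 69.97747401]
front face y= [  1.5792352  -80.00399889] at0; jar centre y -47.003998893876386 x ext 32.831490789982965 34.737167013344
cap top z 143.90931613313722
(array([  131,   140,   157,   214,  1906,   675,    62,   593,   142,
          23,     0,     0,    67,   447,   503,   687, 12481]), array([ 44,  50,  56,  62,  68,  74,  80,  86,  92,  98, 104, 110, 116,
       122, 128, 134, 140, 146]))
cap centre (well frame) ((11.708439826965332, -1.5757827758789062), 66.41850280761719)
```

The cap's top is at 144 mm, so its lower edge is 20 mm above the rim (100 mm). The jar stands in its well, and the wrist carries only the cap's weight.

```bash
python3 -c "
from cell import robot
print(robot.job_done())"
```

```text
the job is handed in; nothing more can be done
None
```

The blue jar stands in its well, unscrewed, and its cap is held about 20 mm above the open mouth; the job was handed in at about 21 s, with no verdict returned.

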